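Shut and lock the dust extractor's access panel

TASK

The access panel on top of the bench dust extractor has been left ajar. Press it down flush with your fingertips, and only then set a fingertip in the slot of its round cam fastener and turn it clockwise a quarter turn, as far as it goes, so that the panel is locked. Do not lift the panel open any further and leave the tools and other things on the bench where they are.

Things in the scene. Friction and masses are not known exactly. Their poses are not given: they have to be found in the camera images.
- extractor: Bench dust extractor, a fixed grey steel box 300 (x) x 340 (y) x 85 mm high. Origin: centre of its underside; x points from the panel's free edge to its hinge (roughly away from the robot), y left, z up. The panel fills an opening in its top, x -115 to 115, y -150 to 50 mm, level with the rim. On the deck at its +y side stand the tack tin and a pipe stub 45 mm tall.
- hatch (a joint): Angle (rad) of the access panel, an aluminium plate 226 (x) x 194 (y) x 4 mm hinged along its far edge (extractor x 115 mm): 0 = shut, its top flush with the rim, 85 mm above the bench; positive = near (-x) edge raised; starts at 0.10 to 0.20. Stiff hinge: it stays where left; pressing the free edge down takes about 3 N up to a solid stop at 0.
- dial (a joint): Angle (rad) of the cam fastener, growing clockwise from above: 0 = unlocked, slot along extractor -y; pi/2 = locked, at its solid stop, slot pointing at the panel's free edge (extractor -x). Starts at 0 to 0.25, stays where left, turns with about 0.1 N m (4 N in the slot). A tongue below the panel, under the slot, passes below the rim only if the panel is shut.
- dial_axis (a point): Centre of the fastener's top face, on its turning axis. The fastener is a steel disc 96 mm across standing 20 mm above the panel, axis square to the panel, at extractor x -40, y -50 mm with the panel shut. x of this frame points outwards along the slot, z up along the axis.
- slot_floor (a point): Middle of the slot's floor, 27 mm from the axis, 15 mm below the disc's top, 5 mm above the panel (90 mm above the bench when shut); x outwards along the slot, z up. The slot is a straight-sided recess 38 mm wide and 15 mm deep from 4 mm off the axis out to the disc's rim, where it is open; it takes both fingertips held together.
- panel_corner (a point): Bare spot on the panel's top face near its free edge, clear of the fastener and good for pressing: 31 mm from the free edge, 25 mm from the panel's -y side edge, 195 mm from the hinge line, at 85 mm above the bench when the panel is shut.
- vise: Small fixed blue bench vise holding a worn boot heel, 180 x 120 x 140 mm high over all; origin: centre of its underside. Bystander.
- last: Steel cobbler's last, a foot-shaped plate on a post and foot, 135 x 75 x 136 mm high, standing loose; origin: underside. Bystander.
- glue_jar: Glass glue jar 68 mm across, 85 mm high, loose; origin: underside. Bystander.
- tack_tin: Round brass tack tin 72 mm across, 31 mm high, standing loose on the extractor's deck beside the panel; origin: underside. Bystander.
- hammer: Hammer with an ash handle, 270 mm long, lying loose behind the extractor; bystander.
- sole_offcut: Rubber sole offcut about 150 x 70 x 8 mm, lying loose beside the extractor (+y side); bystander.

How it is judged:
By the outcome, as a careful person would: the job done as asked, in the order asked, and still so for the second after the job is handed in, with the robot touching nothing.
It also fails if it takes over 40 s, if anything falls off the work surface, if the arm or the gripper's body presses on something with over 40 N, if the wrist force passes 120 N, or if a joint passes its speed limit or range.

ROBOT

A 6-joint arm with a two-finger parallel gripper is mounted at the origin on the work surface. World frame = base frame: x ahead of the robot, y to its left, z up, the work surface at z = 0. Lengths are in m, angles in rad, forces in N, time in s.
With the tool pointing down it reaches from about 0.275 to 0.825 m from the base axis. Payload 4.9 kg.
Tool frame: the origin (TCP) lies midway between the tips of the shut fingers; the grasp point (between the pads) lies 19 mm behind it (bot.grip_depth is the distance from the TCP to the grasp point, in m); z points along the fingers, y is the line along which they close (so a half turn about z gives the same grasp; the last joint's range is limited). The gripper opens to 85 mm and grips with 20 to 120 N. Pads are 22 mm wide; open, the fingers measure 114 mm over their backs; the gripper's body (76 mm by 85 mm) begins 54 mm behind the grasp point. The pads swing forward as they close: fully open they stand 13 mm farther back than shut.
Start: joints at [1.074, 0.326, -0.193, 1.052, 0, 1.437], TCP at [0.195, 0.514, 0.231] pointing down, gripper open.
Joint ranges: [-2.65, 2.65], [-0.97, 1.79], [-1.3, 1.35], [-1.93, 2.1], [-1.47, 1.37], [-3.14, 3.14]. Speed limits (rad/s): [2.57, 2.57, 3.14, 3.14, 3.14, 3.14].

INTERFACE

Orientations are given as a unit quaternion [w, x, y, z].
In Python, from cell import bot gives the robot as it stands. Calls block until the motion is done:
- bot.move_pose(position, orientation): joint-space move of the TCP to a pose.
- bot.move_linear(position, speed=0.15, rotation=None, until_force=None): straight line of the TCP; rotation=None keeps the orientation; speed is the mean speed in m/s. With until_force (N) it stops when the force on the tool has changed by that much, and returns True; else False.
- bot.goto_joints(angles): joint-space move.
- bot.set_gripper(opening, grasp_force=None): opening from 0.0 (shut) to 1.0 (fully open); grasp_force is the grip in N (None keeps the last); returns when the fingers have stopped.
- bot.wait(seconds).
- bot.solve_ik(position, orientation): joint angles nearest the present ones, or None.
- bot.camera(name): name is "scene" or "side" or "wrist"; returns the picture (420x560x3 uint8, red, green, blue); there is no depth.
- bot.calibration(name): a dict with "mtx" (3x3 intrinsics, pixels), "k1" (the pictures are not rectified: a ray, as slopes to the right and down, at radius r is drawn at 1 + k1 r^2 times it, then the intrinsics apply), "extrinsics" (4x4, takes a point from world to camera coordinates); the wrist camera has in their place "hand_eye" (4x4, takes a point from camera to tool coordinates, whose origin is the TCP and whose axes are the flange's). Camera axes: x right, y down, z forward; pixel columns grow to the right and rows downward; lengths in m; the calibration is good to about 2 mm. A picture is of the moment at which its call begins: read the wrist's pose just before it. calibration takes no time and is no camera call.
A pose or a line that the arm cannot do raises bot.PlanningError and nothing moves.
- bot.close_job(): hands the job in; it is judged then, once.
Trained networks look in the newest picture that a camera, given by its name, has taken for a name from the list of things; names that differ only in an ending like _2 or _b are one class to them, and where a whole thing is asked for, a point or a joint stands for the part that bears it (a point fixed in the world has none). Each returns a list of dicts, best first, with "confidence" (0 to 1); they miss things now and then, are a little off and sometimes report something else, mostly with a low value. They report only what shows in the picture. A call takes as long as a camera call.
- bot.search_frame(camera, thing): "bbox" ([left, top, width, height] in pixels, round what is visible of it).
Readings, each from a call of its own:
- bot.read_clock(): time.
- bot.read_joint_positions(): joint angles.
- bot.read_joint_vel(): joint speeds.
- bot.read_joint_efforts(): joint torques, N m.
- bot.read_position(): TCP position.
- bot.read_tool_rot(): TCP orientation.
- bot.read_ft_force(): force on the tool from outside, world axes, zero at the start.
- bot.read_moment(): the same for the moment, N m.
- bot.read_gripper_width(): opening from 0.0 (shut) to 1.0 (fully open).
- bot.read_finger_force(): force on a finger pad.
Only numpy, scipy, OpenCV 4.12 (cv2) and the standard library are available. Lean on these libraries where they do the work, as an engineer would, in place of code of your own. Each camera call takes 0.05 s, during which the arm holds its last target. There are 200 camera calls.

## Working session

There is one attempt and no reset: what is moved stays moved. The work goes in short steps, each a Python script; the robot and the scene stay as the last script left them, time stands still between calls to the robot, and variables do not carry over. Pictures are saved under pics/ and viewed, at most 10 in all, crops included, and the job is handed in when it is done.

```bash
ls; mkdir -p pics; python3 - <<'E'
from cell import bot
import cv2
for c in ("scene","side"):
    im=bot.camera(c); cv2.imwrite(f"pics/{c}.png",im[:,:,::-1])
    for t in ("extractor","hatch","dial","dial_axis","slot_floor","panel_corner","tack_tin"):
        r=bot.search_frame(c,t); print(c,t,[(x["bbox"],round(x["confidence"],2)) for x in r[:2]])
    print(bot.calibration(c))
print(bot.calibration("wrist"),bot.read_tool_rot(),bot.read_clock())
E
```

```text
pics
scene extractor [([169.2, 178.4, 162.6, 143.5], 0.97), ([313.1, 95.5, 53.7, 51.1], 0.31)]
scene hatch [([184.3, 197.6, 106.7, 94.7], 0.56)]
scene dial [([205.5, 211.7, 40.9, 35.7], 0.56), ([102.5, 300.7, 33.8, 38.0], 0.32)]
scene dial_axis [([211.6, 212.9, 35.1, 31.6], 0.56)]
scene slot_floor [([210.6, 214.3, 34.8, 31.9], 0.78)]
scene panel_corner [([184.3, 195.3, 109.1, 98.3], 0.57)]
scene tack_tin [([265.6, 192.9, 23.9, 23.4], 0.77)]
{'mtx': array([[525.66848674,   0.        , 280.65728822],
       [  0.        , 525.66848674, 212.43880913],
       [  0.        ,   0.        ,   1.        ]]), 'k1': 0.02683492881066961, 'extrinsics': array([[ 0.80952525,  0.58704846, -0.00655541, -0.50561049],
       [ 0.43204733, -0.60326843, -0.67037475, -0.17042232],
       [-0.39749714,  0.53985304, -0.74199375,  1.75103018],
       [ 0.        ,  0.        ,  0.        ,  1.        ]])}
side extractor [([229.2, 160.0, 101.3, 108.0], 0.75)]
side hatch [([264.5, 165.9, 63.1, 44.8], 0.76)]
side dial [([302.0, 180.4, 22.3, 18.8], 0.75)]
side dial_axis [([303.2, 180.7, 18.0, 16.2], 0.63)]
side
[... 556 characters left out ...]
8442634,  1.40665499],
       [ 0.        ,  0.        ,  0.        ,  1.        ]])}
{'mtx': array([[296.39661717,   0.        , 277.97700841],
       [  0.        , 296.39661717, 204.5920937 ],
       [  0.        ,   0.        ,   1.        ]]), 'k1': -0.03810969216969486, 'hand_eye': array([[ 4.47365384e-04, -9.47685359e-01, -3.19205672e-01,
         8.31405380e-02],
       [ 9.99999740e-01,  2.43192960e-04,  6.79483103e-04,
        -2.15560610e-03],
       [-5.66307616e-04, -3.19205892e-01,  9.47685221e-01,
        -1.43604737e-01],
       [ 0.00000000e+00,  0.00000000e+00,  0.00000000e+00,
         1.00000000e+00]])} [-9.50103002e-06  1.80408786e-01  9.83591719e-01  4.79065305e-06] 0.8
```

```bash
python3 - <<'E'
import cv2
a=cv2.imread("pics/scene.png")[150:350,90:380];cv2.imwrite("pics/s2.png",cv2.resize(a,None,fx=2.7,fy=2.7,interpolation=cv2.INTER_CUBIC))
a=cv2.imread("pics/side.png")[130:290,190:380];cv2.imwrite("pics/d2.png",cv2.resize(a,None,fx=3.7,fy=3.7,interpolation=cv2.INTER_CUBIC))
E
```

```text
(no output)
```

View pics/s2.png

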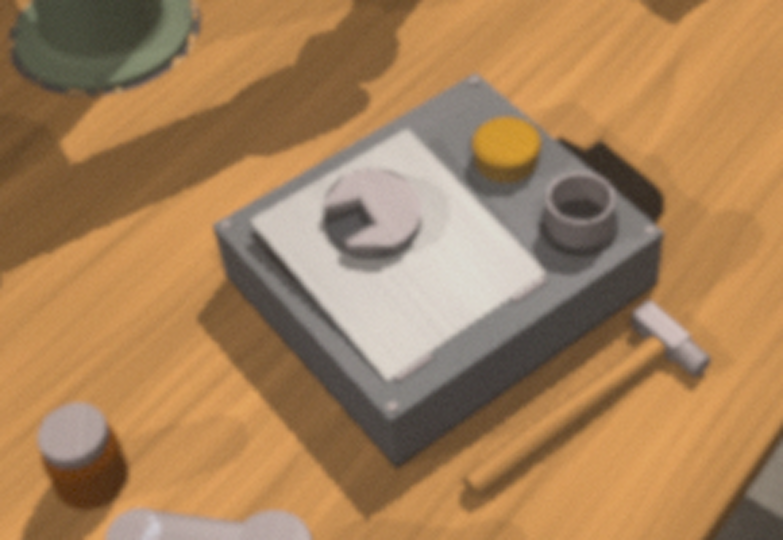

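View pics/d2.png

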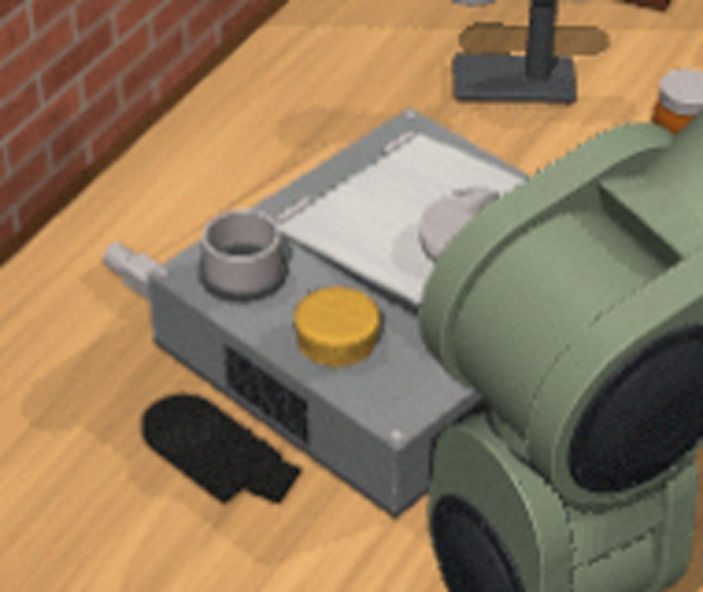

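The scene view shows the panel ajar, with the slot mouth facing down-left at about (345,220) in the crop. The extractor's top corners are visible in both views. I'll fit the pose by least squares.

```bash
cat > h.py <<'E'
from cell import bot
import numpy as np, cv2
from scipy.optimize import least_squares
from scipy.spatial.transform import Rotation as R
def proj(c,E,P):
    q=np.c_[P,np.ones(len(P))]@E.T; s=q[:,:2]/q[:,2:3]
    s=s*(1+c["k1"]*(s**2).sum(1,keepdims=True))
    return s*c["mtx"][0,0]+c["mtx"][:2,2]
def ext(p,P):  # extractor -> world
    P=np.atleast_2d(P); c,s=np.cos(p[2]),np.sin(p[2])
    return np.c_[p[0]+c*P[:,0]-s*P[:,1],p[1]+s*P[:,0]+c*P[:,1],P[:,2]]
def hatch(th,P): # shut-panel coords -> extractor coords
    P=np.atleast_2d(P); d=P-[.115,0,.085]   # lifted near edge
    c,s=np.cos(th),np.sin(th)
    return np.c_[c*d[:,0]+s*d[:,2],d[:,1],-s*d[:,0]+c*d[:,2]]+[.115,0,.085]
def wristE():
    p,q=bot.read_position(),np.array(bot.read_tool_rot())
    T=np.eye(4);T[:3,:3]=R.from_quat(q[[1,2,3,0]]).as_matrix();T[:3,3]=p
    return np.linalg.inv(T@bot.calibration("wrist")["hand_eye"])
E
python3 - <<'E'
from h import *
S=bot.calibration("scene");D=bot.calibration("side")
t=.085;a,b=.15,.17
so=[((-a,-b,t),(217,228)),((a,b,t),(661,235)),((-a,b,t),(475,76)),((a,-b,0),(398,466)),((-a,-b,0),(225,275)),((a,b,0),(657,280))]
do=[((-a,b,t),(397,445)),((-a,b,0),(397,515)),((a,b,t),(153,282)),((a,b,0),(155,343)),((a,-b,t),(410,110))]
ho=[((-.111,-.147,t),(252,220)),((-.111,.047,t),(408,130)),((.115,-.147,t),(390,380)),((.115,.047,t),(546,275))]
f=lambda o,k,off:(np.array([x[0] for x in o]),np.array([x[1] for x in o])/k+off)
(s3,s2),(d3,d2),(h3,h2)=f(so,2.7,[90,150]),f(do,3.7,[190,130]),f(ho,2.7,[90,150])
def res(p):
    return np.concatenate([(proj(S,S["extrinsics"],ext(p,s3))-s2).ravel(),(proj(D,D["extrinsics"],ext(p,d3))-d2).ravel(),(proj(S,S["extrinsics"],ext(p,hatch(p[3],h3)))-h2).ravel()])
r=least_squares(res,[.5,0,0,.15],loss="soft_l1");p=r.x
print(p);print(res(p).reshape(-1,2).round(1).tolist())
np.save("p.npy",p)
print("corner",ext(p,hatch(p[3],[-.08,-.122,.085])),ext(p,[-.08,-.122,.085]),"axis shut",ext(p,[-.04,-.05,.105]))
E
```

```text
[ 0.57436712 -0.06316022 -0.24204212  0.10375498]
[[-2.0, -1.3], [0.7, -1.8], [-0.3, -1.6], [-0.3, 0.9], [0.0, 0.5], [0.1, 0.7], [0.0, 0.9], [-0.6, 0.8], [-2.1, -2.7], [-0.9, -0.3], [-0.7, -1.4], [-0.9, 0.5], [-0.6, -0.4], [-0.8, 0.3], [0.5, -1.1]]
corner [[ 0.46847551 -0.16268048  0.10519594]] [[ 0.46745742 -0.16242913  0.085     ]] axis shut [[ 0.52354881 -0.10211532  0.105     ]]
```

```bash
cat >> h.py <<'E'
def quat(psi): return np.array([0,np.cos(psi/2),np.sin(psi/2),0])
E
python3 - <<'E'
from h import *
p=np.load("p.npy");ax=ext(p,[-.04,-.05,0])[0]
for k in (0,np.pi,-np.pi):
  for d in (0,.1,np.pi/2+.4):
    th=p[2]-np.pi/2-d; pos=[ax[0]+.027*np.cos(th),ax[1]+.027*np.sin(th),.093]
    j=bot.solve_ik(pos,quat(p[2]+k-d)); print(k,d,None if j is None else np.round(j,2))
E
```

```text
0 0 [-0.38  0.43 -0.43  0.71  0.    3.  ]
0 0.1 [-0.38  0.43 -0.43  0.71  0.    3.1 ]
0 1.9707963267948965 [-0.31  0.39 -0.49  0.69  0.   -1.24]
3.141592653589793 0 [-0.38  0.43 -0.43  0.71  0.   -0.14]
3.141592653589793 0.1 [-0.38  0.43 -0.43  0.71  0.   -0.04]
3.141592653589793 1.9707963267948965 [-0.31  0.39 -0.49  0.69  0.    1.9 ]
-3.141592653589793 0 [-0.38  0.43 -0.43  0.71  0.   -0.14]
-3.141592653589793 0.1 [-0.38  0.43 -0.43  0.71  0.   -0.04]
-3.141592653589793 1.9707963267948965 [-0.31  0.39 -0.49  0.69  0.    1.9 ]
```

```bash
python3 - <<'E'
from h import *
p=np.load("p.npy");ax=ext(p,[-.04,-.05,0])[0]
bot.set_gripper(0.0,60)
bot.move_pose([ax[0],ax[1],.27],quat(p[2]+np.pi))
E=wristE();np.save("E1.npy",E)
im=bot.camera("wrist");cv2.imwrite("pics/w1.png",im[:,:,::-1])
W=bot.calibration("wrist")
t=.085;a,b=.15,.17
print(proj(W,E,ext(p,[[-a,-b,t],[a,-b,t],[a,b,t],[-a,b,t]])).round())
print(bot.read_clock(),bot.read_ft_force(),bot.read_gripper_width())
E
```

```text
[[163.  79.]
 [190. 318.]
 [439. 317.]
 [488.  81.]]
4.1 [ 0.3938264   1.74886219 -0.05087365] 0.003104902886029069
```

View pics/w1.png

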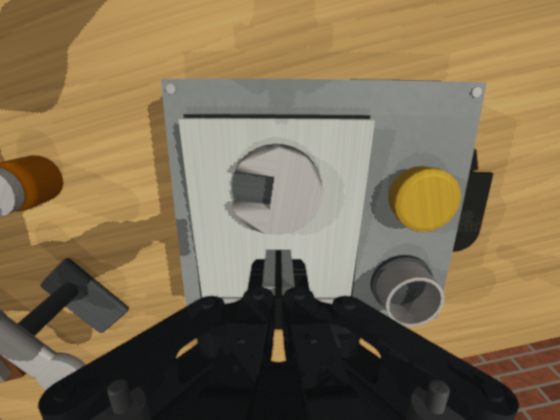

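The wrist view matches the fit to about 1 mm: top corners are at (163,80) and (486,83), and the slot mouth is at (236,188), turned about 0.1 rad. Next I'll press the panel.

```bash
python3 - <<'E'
from h import *
p=np.load("p.npy");ax=ext(p,[-.04,-.05,0])[0];c=ext(p,[-.08,-.122,0])[0]
bot.move_linear([c[0],c[1],.135],speed=.25)
hit=bot.move_linear([c[0],c[1],.078],speed=.04,until_force=20)
print(hit,bot.read_position(),bot.read_ft_force())
bot.wait(.2);print(bot.read_position(),bot.read_ft_force())
bot.move_linear([c[0],c[1],.15],speed=.2)
bot.move_linear([ax[0]+.02,ax[1],.2],speed=.25)
E=wristE();np.save("E2.npy",E)
im=bot.camera("wrist");cv2.imwrite("pics/w2.png",im[:,:,::-1])
W=bot.calibration("wrist")
for th in (0,.03,.06): print(th,proj(W,E,ext(p,hatch(th,[[-.111,-.147,.085],[-.111,.047,.085],[-.04,-.05,.105]]))).round(1).tolist())
for d in (0,.1,.2):
  r=-np.pi/2-d;u=np.array([np.cos(r),np.sin(r),0]);v=np.array([-u[1],u[0],0]);o=np.array([-.04,-.05,.105])
  print(d,proj(W,E,ext(p,[o+u*x+v*y for x,y in((.004,.019),(.044,.019),(.004,-.019),(.044,-.019))])).round(1).tolist())
print(bot.read_clock())
E
```

```text
True [ 0.46693612 -0.16228565  0.08492244] [-2.61548688  0.75284105  8.99047031]
[ 0.46694952 -0.16228577  0.08493458] [-2.70111439  1.04944367  8.53727819]
0 [[157.3, 99.5], [392.0, 99.6], [274.5, 188.7]]
0.03 [[154.1, 99.4], [395.0, 99.6], [274.5, 191.0]]
0.06 [[150.7, 99.6], [398.2, 99.8], [274.4, 193.5]]
0 [[269.9, 210.4], [222.8, 210.3], [269.5, 166.0], [220.2, 166.0]]
0.1 [[267.7, 209.8], [220.5, 205.3], [271.9, 165.7], [222.5, 160.8]]
0.2 [[265.5, 209.0], [218.8, 200.1], [274.3, 165.5], [225.4, 155.7]]
7.35
```

View pics/w2.png

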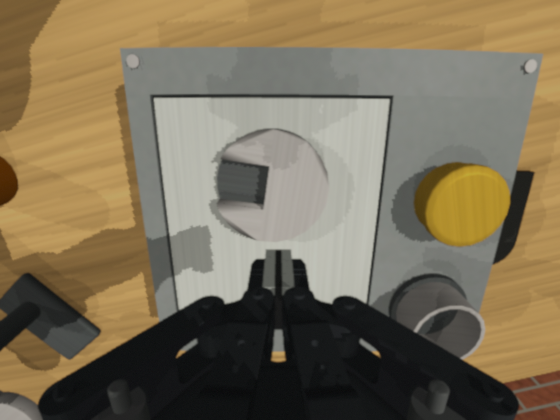

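The panel is flush: its free edge runs from (153,96) to (391,97), with even gaps and a tip height of 84.9 mm. The slot corners fit a dial angle of about 0.1 within 1–2 px. Now I'll insert the fingertips and turn.

```bash
cat > turn.py <<'E'
from h import *
p=np.load("p.npy");ax=ext(p,[-.04,-.05,0])[0]
def pos(d,z,r=.027):
    t=p[2]-np.pi/2-d; return [ax[0]+r*np.cos(t),ax[1]+r*np.sin(t),z]
Q=lambda d:quat(p[2]+np.pi-d)
E
python3 - <<'E'
from turn import *
bot.move_linear(pos(.1,.13),speed=.15,rotation=Q(.1))
hit=bot.move_linear(pos(.1,.0925),speed=.04,until_force=8)
print(hit,bot.read_position(),bot.read_ft_force())
if not hit:
    f0=np.array(bot.read_ft_force())
    for d in np.arange(.25,2.06,.15):
        h=bot.move_linear(pos(d,.0925),speed=.025,rotation=Q(d),until_force=25)
        f=np.array(bot.read_ft_force())-f0; t=p[2]-np.pi/2-d
        print(round(d,2),h,"tang",round(f@[np.sin(t),-np.cos(t),0],1),"rad",round(f@[np.cos(t),np.sin(t),0],1),"z",round(f[2],1))
        if h or np.hypot(*f[:2])>30: break
print(bot.read_position(),bot.read_clock())
E
```

```text
False [ 0.51471322 -0.12764989  0.09272454] [ 0.65987904 -0.09623055  0.54329225]
0.25 False tang 1.1 rad -0.3 z -0.2
0.4 False tang -1.2 rad -0.1 z 0.0
0.55 False tang -2.6 rad -0.8 z -0.2
0.7 False tang -3.1 rad -3.0 z -0.6
0.85 False tang -3.7 rad -2.7 z -0.3
1.0 False tang -3.2 rad -3.8 z -0.7
1.15 False tang -4.2 rad -3.4 z -2.2
1.3 False tang -3.8 rad -4.2 z -1.8
1.45 False tang -3.2 rad -5.2 z -0.5
1.6 False tang -3.6 rad -4.4 z -0.6
1.75 False tang -3.6 rad -4.2 z 0.3
1.9 False tang -7.2 rad -3.2 z 0.3
2.05 False tang -19.2 rad -3.1 z 8.7
[ 0.49854345 -0.0892099   0.09234982] 13.125
```

The force rose to 19 N at the end, which means the stop was reached. I'll back off inside the slot's play, lift clear and look.

```bash
python3 - <<'E'
from turn import *
bot.move_linear(pos(1.7,.0925),speed=.03,rotation=Q(1.7))
print(bot.read_ft_force())
bot.move_linear(pos(1.7,.14),speed=.1)
bot.move_linear([ax[0]+.02,ax[1],.2],speed=.25,rotation=Q(0))
E=wristE();W=bot.calibration("wrist")
im=bot.camera("wrist");cv2.imwrite("pics/w3.png",im[:,:,::-1])
for d in (1.45,np.pi/2):
  r=-np.pi/2-d;u=np.array([np.cos(r),np.sin(r),0]);v=np.array([-u[1],u[0],0]);o=np.array([-.04,-.05,.105])
  print(d,proj(W,E,ext(p,[o+u*x+v*y for x,y in((.004,.019),(.044,.019),(.004,-.019),(.044,-.019))])).round(1).tolist())
print(bot.read_clock())
E
```

```text
[ 0.08901344 -0.79991423  0.23300416]
1.45 [[251.1, 184.4], [243.6, 135.6], [296.7, 179.0], [291.5, 129.6]]
1.5707963267948966 [[251.4, 181.7], [250.0, 132.2], [297.4, 181.7], [298.4, 132.2]]
16.15
```

View pics/w3.png

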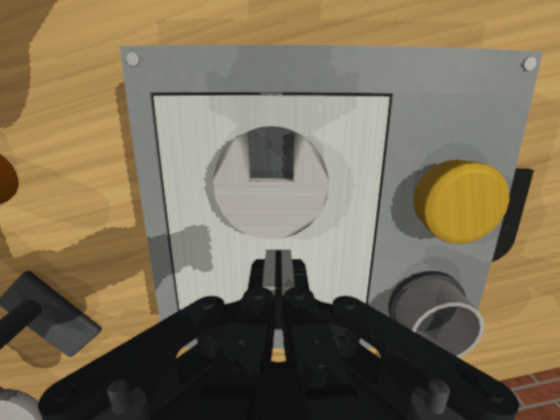

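The slot now points straight at the free edge, with its inner edge level from (249,179) to (295,179). The panel is flush and the bystanders in view are unmoved.

```bash
python3 -c "
from cell import bot
print(bot.close_job())"
```

```text
the job is handed in; nothing more can be done
None
```

The panel was pressed flush, then the cam fastener was turned clockwise to its stop with the slot pointing at the free edge, and the job was handed in about 16 s into the 40 s limit.

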